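Release the long ink roller from its gated chute

ROBOT

A 6-joint arm with a two-finger parallel gripper is mounted at the origin on the work surface. World frame = base frame: x ahead of the robot, y to its left, z up, the work surface at z = 0. Lengths are in m, angles in rad, forces in N, time in s.
With the tool pointing down it reaches from about 0.4 to 0.825 m from the base axis. Payload 7 kg.
Tool frame: the origin (TCP) lies at the very end of the fingers, on their centre line; the grasp point (between the pads) lies 19 mm behind it; z points along the fingers, y is the line along which they close (so a half turn about z gives the same grasp; the last joint's range is limited). The gripper opens to 88 mm and grips with 3 to 60 N. Pads are 19 mm wide; open, the fingers measure 130 mm over their backs; the gripper's body (78 mm by 193 mm) begins 47 mm behind the grasp point.
Start: joints at [0.288, 0.359, 0.012, 0, -1.224, -0.288], TCP at [0.675, -0, 0.227] pointing down, gripper open.
Joint ranges: [-3.07, 3.07], [-1.43, 2.12], [-1.02, 1.25], [-3.03, 1.67], [-3.05, -0], [-3.03, 3.03]. Speed limits (rad/s): [2.39, 2.39, 3.01, 3.14, 3.14, 3.14].

INTERFACE

Orientations are given as [roll, pitch, yaw] about the fixed x, y, z axes, in that order (R = Rz(yaw) Ry(pitch) Rx(roll)).
In Python, from station import arm gives the robot as it stands. The module is installed in compiled form; this text tells all that it offers.
- The arm moves only by the shell command python3 -m crank 'ROWS' [FORCE]. ROWS is JSON, a list of rows, each an object of numbers: "dx", "dy", "dz": the shift along the world's x, y, z in m; "twist": the turn about the world's z in degrees; "grip": the opening, from -1 (shut) to 1 (fully open). A call has exactly 5 rows; each row is the pose to reach, as a shift and turn from the pose commanded when the call began; what a row does not reach only later rows make up. A row lasts 1/12 s, in which the tool goes at most 41.7 mm and 7.16 degrees, less where a joint would pass 70% of its speed; a pose out of reach is approached as far as the arm can. A call with a gripper value outside its range is refused whole. The fingers move at their own pace and stop on an object; FORCE is the grip in N (left out, the last holds). Time passes only in rows, so rows that repeat a pose let the fingers close, or fill a call up. It gives the time, the measured TCP pose, the force, the opening and the grip force at its end, in the units of the state.
- arm.get_state(): the state, without advancing time (a new reading comes with each control period).
- arm.grab_frame(name): name is "scene" or "side" or "wrist"; returns the picture (420x560x3 uint8, red, green, blue); there is no depth.
- arm.get_calibration(name): a dict with "fx", "fy", "cx", "cy" (pixels), "cam_to_world" (4x4, takes a point from camera to world coordinates); the wrist camera has in their place "tool_from_camera" (4x4, takes a point from camera to tool coordinates, whose origin is the TCP and whose axes are the flange's). Camera axes: x right, y down, z forward; pixel columns grow to the right and rows downward; lengths in m; the calibration is good to about 2 mm. A picture is of the moment at which its call begins: read the wrist's pose just before it. get_calibration takes no time and is no camera call.
- arm.job_done(): hands the job in; it is judged then, once.
The state is a dict: "t": time; "q": joint angles; "qd": joint speeds; "joint_efforts": joint torques, N m; "eef_pos": TCP position; "ee_rot": TCP orientation; "force": force on the tool from outside, world axes, zero at the start; "moment": the same for the moment, N m; "width": finger opening in m; "gripper_force": force on a finger pad.
Only numpy, scipy, OpenCV 4.12 (cv2) and the standard library are available. Lean on these libraries where they do the work, as an engineer would, in place of code of your own. Each camera call takes 0.05 s, during which the arm holds its last target. There are 200 camera calls.

TASK

Two roller chutes each hold a spare ink roller behind a gate on a rocking lever. At the chute with the longer roller, press down the lever's black paddle with the fingertips so the gate lifts and the roller rolls into the catch tray, then let the paddle come back up so the gate shuts again. Do not touch the rollers or the gates or pick anything up, and leave the other chute shut and everything else where it stands.

Things in the scene. Friction and masses are not known exactly. Their poses are not given: they have to be found in the camera images.
- long_chute: Fixed aluminium chute of the long roller. Origin on the table under it, +z up, +x downhill (the way the roller rolls). Base spans x -175..210, y +-88 mm. Floor slopes 1 in 5, 122 mm wide; shut gate at x=80; catch tray x=115..204, floor 25 mm up. Lever pivots at x=-30, z=115 mm between posts 128 mm tall; nothing on the unit stands higher while the gate is shut.
- long_lever (a joint): Rocking lever of the long roller's chute (steel frame pivoting across the chute): 0 rad at rest, gate shut; up to 0.42 rad (hard stop) as the paddle goes down and the gate rises. The roller fits under the gate from about 0.25 rad. Sprung: pressing mid-paddle takes about 3 N at first, 5 to 6 N at the stop; let go, it returns to 0.
- long_paddle (a point): Black flat paddle at the uphill end of the long roller's lever, the part to press: 44 mm along the chute (x), 54 mm across (y), 6 mm thick, on a steel crossbar. Origin mid upper face: at rest 125 mm above the table, 145 mm uphill (-x) of the chute origin, 115 mm from the pivot; axes as the chute's at rest. It sinks 47 mm to the stop, moving 6 mm downhill.
- long_gate (a point): Steel gate at the downhill end of the long roller's lever: a 116 x 22 mm bar, 5 mm thick, hung 66 mm below a crossbar on two strips. Origin in the middle of the crossbar, 115 mm above the table when shut and 110 mm downhill of the pivot. It rises about 50 mm at the lever's stop.
- long_roller: Spare ink roller, loose: black rubber cylinder 36 mm in diameter and 98 mm long with short steel axle ends (7 mm each), 0.2 kg. Origin at its centre; own y along its axle. At the start it lies across its chute against the shut gate, centre 59 mm downhill of the chute origin, 63 mm above the table. Once the gate is up it rolls into the catch tray within about 1 s.
- short_chute: Fixed aluminium chute of the short roller. Origin on the table under it, +z up, +x downhill (the way the roller rolls). Base spans x -175..210, y +-88 mm. Floor slopes 1 in 5, 122 mm wide; shut gate at x=80; catch tray x=115..204, floor 25 mm up. Lever pivots at x=-30, z=115 mm between posts 128 mm tall; nothing on the unit stands higher while the gate is shut.
- short_lever (a joint): Rocking lever of the short roller's chute (steel frame pivoting across the chute): 0 rad at rest, gate shut; up to 0.42 rad (hard stop) as the paddle goes down and the gate rises. The roller fits under the gate from about 0.25 rad. Sprung: pressing mid-paddle takes about 3 N at first, 5 to 6 N at the stop; let go, it returns to 0.
- short_paddle (a point): Black flat paddle at the uphill end of the short roller's lever, the part to press: 44 mm along the chute (x), 54 mm across (y), 6 mm thick, on a steel crossbar. Origin mid upper face: at rest 125 mm above the table, 145 mm uphill (-x) of the chute origin, 115 mm from the pivot; axes as the chute's at rest. It sinks 47 mm to the stop, moving 6 mm downhill.
- short_gate (a point): Steel gate at the downhill end of the short roller's lever: a 116 x 22 mm bar, 5 mm thick, hung 66 mm below a crossbar on two strips. Origin in the middle of the crossbar, 115 mm above the table when shut and 110 mm downhill of the pivot. It rises about 50 mm at the lever's stop.
- short_roller: Spare ink roller, loose: black rubber cylinder 36 mm in diameter and 52 mm long with short steel axle ends (7 mm each), 0.2 kg. Origin at its centre; own y along its axle. At the start it lies across its chute against the shut gate, centre 59 mm downhill of the chute origin, 63 mm above the table. Once the gate is up it rolls into the catch tray within about 1 s.
- squeeze_bottle: Black bottle, 60 mm diameter, 150 mm tall, between the chutes. Origin at the centre of its underside. Leave alone.
- oil_bottle: Amber glass bottle, 56 mm diameter, 170 mm tall, further back between the chutes. Origin at the centre of its underside. Leave alone.
- ink_tin: Steel tin with paper label, 84 mm diameter, 60 mm tall, near the robot between the chutes. Origin at the centre of its underside. Leave alone.
- wax_tin: Steel tin with paper label, 100 mm diameter, 75 mm tall, to the left of the chutes. Origin at the centre of its underside. Leave alone.
- palette_knife: Palette knife lying on the table to the right of the chutes; origin under it. Leave alone.
- brayer: Hand roller with wooden handle lying on the table to the left of the chutes, 40 mm high; origin under its rubber. Leave alone.
- rag_cup: White cup, 80 mm diameter, 90 mm tall, to the right of the chutes. Origin at the centre of its underside. Leave alone.
Mind the look-alikes: they are no part of the job. Leave any turquoise look-alike of the long_roller alone.

How it is judged:
By the outcome, as a careful person would: the job done as asked, in the order asked, and still so for the second after the job is handed in, with the robot touching nothing.
It also fails if it takes over 35 s, if anything falls off the work surface, if the arm or the gripper's body presses on something with over 40 N, if the wrist force passes 120 N, or if a joint passes its speed limit or range.

## Working session

There is one attempt and no reset: what is moved stays moved. The work goes in short steps, Python scripts to look and compute and a shell command to move; the robot and the scene stay as the last step left them, time stands still between calls to the robot, and variables do not carry over. Pictures are saved under pics/ and viewed, at most 10 in all, crops included, and the job is handed in when it is done.

```bash
mkdir -p pics
python3 - <<'E'
from station import arm
import cv2,numpy as np
np.set_printoptions(precision=4,suppress=True)
for n in("scene","side"):
    f=arm.grab_frame(n); cv2.imwrite(f"pics/{n}0.png",f[:,:,::-1]); c=arm.get_calibration(n)
    print(n,[c[k] for k in("fx","fy","cx","cy")]); print(np.array(c["cam_to_world"]))
s=arm.get_state(); print(s["eef_pos"],s["ee_rot"],s["width"],s["force"])
E
```

```text
scene [447.5927449172407, 447.5927449172407, 283.5566133756819, 210.2247479928787]
[[ 0.4326  0.7797 -0.4526  1.2782]
 [ 0.9016 -0.3776  0.2112 -0.3036]
 [-0.0062 -0.4994 -0.8663  1.3783]
 [ 0.      0.      0.      1.    ]]
side [504.7154077707459, 504.7154077707459, 269.7801279603189, 212.56317368058842]
[[ 0.989  -0.0977  0.1107  0.4749]
 [-0.1476 -0.6568  0.7394 -1.0848]
 [ 0.0005 -0.7477 -0.6641  1.0487]
 [ 0.      0.      0.      1.    ]]
[ 0.6746 -0.      0.2257] [ 3.1402 -0.0001 -1.5709] 0.08762197022301384 [0.9007 0.0878 0.7179]
```

View pics/scene0.png

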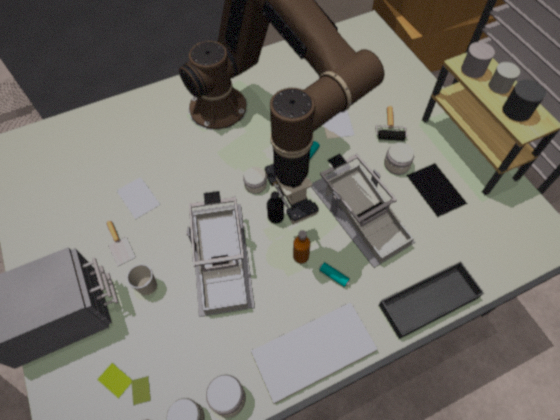

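View pics/side0.png

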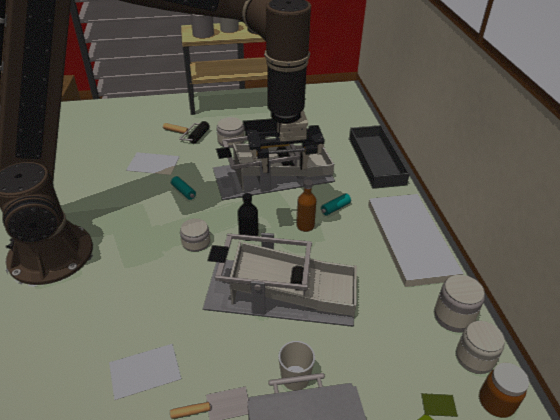

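The scene picture shows a right chute with its paddle near (212,198) and roller near (220,260). The left chute has its paddle near (337,161) and its roller near (375,212). There are turquoise look-alikes at (335,274) and (312,150). I'll enlarge both chutes.

Run:
```python
import cv2,numpy as np
a=cv2.imread("pics/scene0.png");b=cv2.imread("pics/side0.png")
r=lambda im,x,y,w,h:cv2.resize(im[y:y+h,x:x+w],(400,300),interpolation=cv2.INTER_CUBIC)
o=np.vstack([np.hstack([r(a,160,185,160,120),r(a,300,145,160,120)]),np.hstack([r(b,200,220,160,120),r(b,200,100,160,120)])])
cv2.imwrite("pics/crop0.png",np.clip(o*1.4,0,255).astype(np.uint8))
```

```text
(no output)
```

View pics/crop0.png

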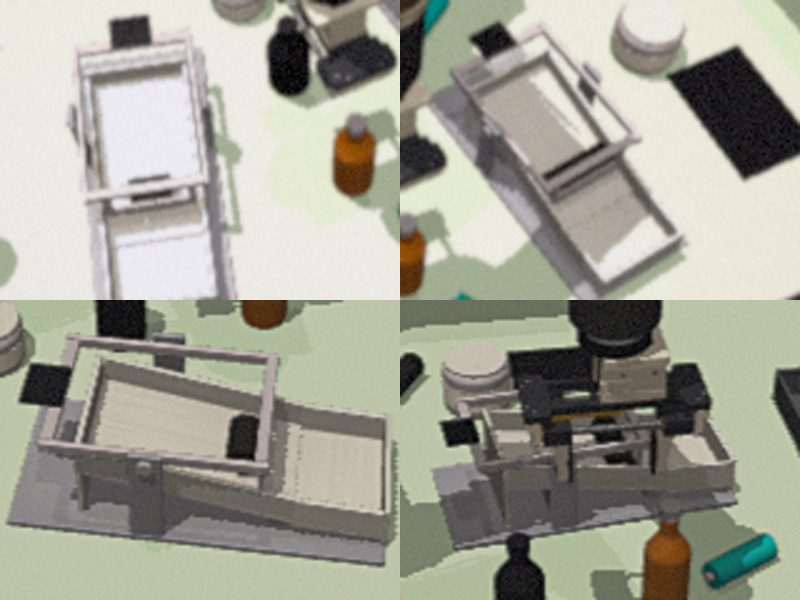

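Crop panel mapping: the right chute's roller (crop 130–175, row 185) covers only about a third of its gate width. The left chute's roller (crop 546–605, rows 150–185) spans nearly the whole gate. So the left chute holds the long roller and is the target. Its paddle is at scene (336.6,161) and side (224.4,152.8).

```bash
cat > h.py <<'E'
from station import arm
import numpy as np
np.set_printoptions(precision=4,suppress=True)
def ray(n,u,v,T=None):
    c=arm.get_calibration(n); T=np.array(c["cam_to_world"]) if T is None else T
    d=T[:3,:3]@[(u-c["cx"])/c["fx"],(v-c["cy"])/c["fy"],1]
    return T[:3,3],d/np.linalg.norm(d)
def tri(*rs):
    P=[np.eye(3)-np.outer(d,d) for o,d in rs]
    p=np.linalg.solve(sum(P),sum(M@o for M,(o,d) in zip(P,rs)))
    return p,[np.linalg.norm(M@(p-o)) for M,(o,d) in zip(P,rs)]
def atz(r,z): o,d=r; return o+d*(z-o[2])/d[2]
E
python3 - <<'E'
from h import *
print("paddle",tri(ray("scene",336.6,161),ray("side",224.4,152.8)), atz(ray("scene",336.6,161),.125),atz(ray("side",224.4,152.8),.125))
g=atz(ray("scene",377.6,211),.115);print("gatebar",g)
a=atz(ray("side",223.2,199.2),0);b=atz(ray("side",334.8,180),0);c=atz(ray("side",214.8,168),0)
print("base",a,b,c,np.linalg.norm(b-a),np.degrees(np.arctan2(*(b-a)[1::-1])),np.linalg.norm(c-a))
E
```

```text
paddle (array([0.5276, 0.2506, 0.1245]), [np.float64(0.0013992899324593957), np.float64(0.0013992899324593746)]) [0.5265 0.2513 0.125 ] [0.5284 0.248  0.125 ]
gatebar [0.754  0.2782 0.115 ]
base [0.5108 0.1692 0.    ] [0.8912 0.2143 0.    ] [0.4953 0.3416 0.    ] 0.3831063813892963 6.76028549872126 0.17309075857170234
```

The chute yaw is about 6.8° and the paddle is at (0.528,0.250,0.125); the base length and gate-bar checks agree with the text. I'll move above the paddle, closing the fingers on the way, with the contact slightly uphill of its centre.

```bash
python3 -m crank '[{"dx":-0.02,"dy":0.03,"dz":0.01,"twist":2,"grip":-1},{"dx":-0.04,"dy":0.065,"dz":0.01,"twist":4,"grip":-1},{"dx":-0.06,"dy":0.1,"dz":0.01,"twist":7,"grip":-1},{"dx":-0.08,"dy":0.132,"dz":0.01,"twist":7,"grip":-1},{"dx":-0.1,"dy":0.16,"dz":0.01,"twist":7,"grip":-1}]' 10
python3 -m crank '[{"dx":-0.018,"dy":0.03,"dz":0,"twist":0,"grip":-1},{"dx":-0.036,"dy":0.06,"dz":0,"twist":0,"grip":-1},{"dx":-0.055,"dy":0.089,"dz":0,"twist":0,"grip":-1},{"dx":-0.055,"dy":0.089,"dz":-0.02,"twist":0,"grip":-1},{"dx":-0.055,"dy":0.089,"dz":-0.04,"twist":0,"grip":-1}]'
python3 - <<'E'
from h import *
import cv2
s=arm.get_state();print(s["eef_pos"],s["ee_rot"],s["width"],s["force"],np.abs(s["qd"]).max())
f={n:arm.grab_frame(n) for n in("wrist","side")}
w=f["wrist"]; d=f["side"][80:220,160:347]
o=np.hstack([cv2.resize(w,(400,300)),cv2.resize(d,(400,300),interpolation=cv2.INTER_CUBIC)])
cv2.imwrite("pics/above.png",np.clip(o[:,:,::-1]*1.3,0,255).astype(np.uint8))
c=arm.get_calibration("wrist");print([c[k] for k in("fx","cx","cy")],np.array(c["tool_from_camera"]))
E
```

```text
t: 0.52
eef_pos: [0.5737, 0.1615, 0.2362]
ee_rot: [3.141, -0.0, -1.448]
force: [-0.3, 0.3, -0.0]
width: 0.0602
gripper_force: 0.0
t: 0.93
eef_pos: [0.5193, 0.2514, 0.1971]
ee_rot: [-3.139, 0.002, -1.445]
force: [-0.7, 0.4, -0.6]
width: 0.0263
gripper_force: 0.0
[0.5193 0.2514 0.1971] [-3.1394  0.0018 -1.4452] 0.026276160734932098 [-0.674   0.3759 -0.611 ] 0.530073406908021
[335.92336382933814, 277.68708436786875, 210.2308977090923] [[ 0.0014 -0.9687 -0.2484  0.0662]
 [ 1.      0.0015 -0.0004 -0.0004]
 [ 0.0008 -0.2484  0.9687 -0.1584]
 [ 0.      0.      0.      1.    ]]
```

View pics/above.png

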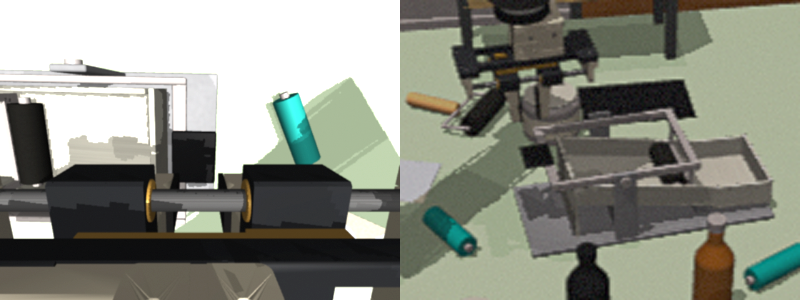

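The fingers are above the paddle. In the wrist view the paddle's far edge runs from (173,131) to (215,131) in half-panel pixels, so about (242,183) to (301,183) full size. I'll check the offset from that edge.

Run:
```python
from h import *
from scipy.spatial.transform import Rotation as R
s=arm.get_state();c=arm.get_calibration("wrist")
T=np.eye(4);T[:3,:3]=R.from_euler("xyz",s["ee_rot"]).as_matrix();T[:3,3]=s["eef_pos"];T=T@np.array(c["tool_from_camera"])
a,b=[atz(ray("wrist",u,183.5,T),.125) for u in(242,301)]
y=np.radians(6.8);ex=np.array([np.cos(y),np.sin(y),0]);ey=np.array([-ex[1],ex[0],0])
m=(a+b)/2;print(a,b,np.linalg.norm(a-b),"centre +y/-y",m-.027*ey,m+.027*ey,s["eef_pos"])
```

```text
[0.5454 0.2246 0.125 ] [0.5054 0.2196 0.125 ] 0.04030256921562225 centre +y/-y [0.5286 0.1953 0.125 ] [0.5222 0.2489 0.125 ] [0.5177 0.2484 0.1933]
```

The paddle centre comes out at about (0.525,0.249), so the tool sits about 7 mm uphill of it, as intended. Next I finish closing the fingers, then press.

```bash
python3 -m crank '[{"dx":0,"dy":0,"dz":0,"twist":0,"grip":-1},{"dx":0,"dy":0,"dz":-0.015,"twist":0,"grip":-1},{"dx":0,"dy":0,"dz":-0.03,"twist":0,"grip":-1},{"dx":0,"dy":0,"dz":-0.045,"twist":0,"grip":-1},{"dx":0,"dy":0,"dz":-0.055,"twist":0,"grip":-1}]'
python3 -m crank '[{"dx":0,"dy":0,"dz":-0.01,"twist":0,"grip":-1},{"dx":0,"dy":0,"dz":-0.02,"twist":0,"grip":-1},{"dx":0,"dy":0,"dz":-0.03,"twist":0,"grip":-1},{"dx":0,"dy":0,"dz":-0.04,"twist":0,"grip":-1},{"dx":0,"dy":0,"dz":-0.048,"twist":0,"grip":-1}]'
python3 -m crank '[{"dx":0,"dy":0,"dz":0,"twist":0,"grip":-1},{"dx":0,"dy":0,"dz":0,"twist":0,"grip":-1},{"dx":0,"dy":0,"dz":0,"twist":0,"grip":-1},{"dx":0,"dy":0,"dz":0,"twist":0,"grip":-1},{"dx":0,"dy":0,"dz":0,"twist":0,"grip":-1}]'
python3 - <<'E'
from h import *
import cv2
f={n:arm.grab_frame(n) for n in("scene","side")}
o=np.hstack([cv2.resize(f["scene"][130:270,290:477],(400,300),interpolation=cv2.INTER_CUBIC),cv2.resize(f["side"][80:220,180:367],(400,300),interpolation=cv2.INTER_CUBIC)])
cv2.imwrite("pics/press.png",np.clip(o[:,:,::-1]*1.3,0,255).astype(np.uint8))
E
```

```text
t: 1.45
eef_pos: [0.5206, 0.2487, 0.1416]
ee_rot: [-3.141, 0.0, -1.45]
force: [-0.1, 0.6, -0.2]
width: 0.0006
gripper_force: 0.0
t: 1.87
eef_pos: [0.5213, 0.2495, 0.0936]
ee_rot: [-3.139, 0.001, -1.448]
force: [2.9, -0.4, 5.7]
width: 0.0004
gripper_force: 2.6
t: 2.28
eef_pos: [0.5202, 0.2492, 0.0941]
ee_rot: [-3.141, 0.0, -1.448]
force: [0.5, -0.3, 5.3]
width: 0.0004
gripper_force: 2.4
```

View pics/press.png

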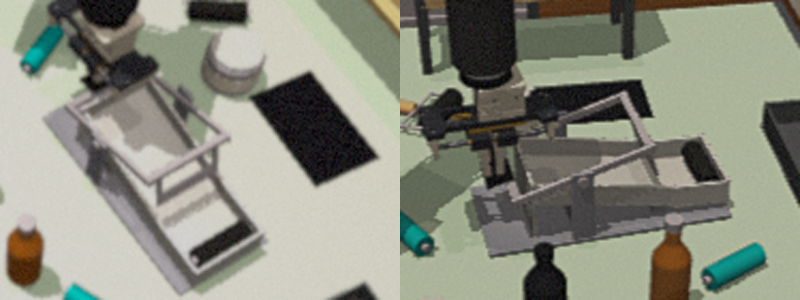

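The gate is up and the long roller lies at the far end of the catch tray, at (220,243) in the left panel. Now I release the paddle gently and retreat upwards.

```bash
python3 -m crank '[{"dx":0,"dy":0,"dz":0.008,"twist":0,"grip":-1},{"dx":0,"dy":0,"dz":0.016,"twist":0,"grip":-1},{"dx":0,"dy":0,"dz":0.024,"twist":0,"grip":-1},{"dx":0,"dy":0,"dz":0.032,"twist":0,"grip":-1},{"dx":0,"dy":0,"dz":0.042,"twist":0,"grip":-1}]'
python3 -m crank '[{"dx":0,"dy":0,"dz":0.02,"twist":0,"grip":-1},{"dx":0,"dy":0,"dz":0.045,"twist":0,"grip":-1},{"dx":0,"dy":0,"dz":0.07,"twist":0,"grip":-1},{"dx":0,"dy":0,"dz":0.09,"twist":0,"grip":-1},{"dx":0,"dy":0,"dz":0.1,"twist":0,"grip":-1}]'
python3 -m crank '[{"dx":0,"dy":0,"dz":0,"twist":0,"grip":-1},{"dx":0,"dy":0,"dz":0,"twist":0,"grip":-1},{"dx":0,"dy":0,"dz":0,"twist":0,"grip":-1},{"dx":0,"dy":0,"dz":0,"twist":0,"grip":-1},{"dx":0,"dy":0,"dz":0,"twist":0,"grip":-1}]'
python3 - <<'E'
from h import *
import cv2
f={n:arm.grab_frame(n) for n in("scene","side")}
o=np.hstack([cv2.resize(f["scene"][130:310,160:450],(400,300),interpolation=cv2.INTER_CUBIC),cv2.resize(f["side"][80:320,160:400],(400,300),interpolation=cv2.INTER_CUBIC)])
cv2.imwrite("pics/end.png",np.clip(o[:,:,::-1]*1.3,0,255).astype(np.uint8))
E
```

```text
t: 2.8
eef_pos: [0.5199, 0.2488, 0.1362]
ee_rot: [3.141, -0.0, -1.449]
force: [0.7, 0.7, -0.2]
width: 0.0005
gripper_force: 0.0
t: 3.22
eef_pos: [0.5211, 0.2495, 0.2393]
ee_rot: [-3.137, 0.002, -1.448]
force: [0.9, 0.8, 0.3]
width: 0.0004
gripper_force: 0.0
t: 3.63
eef_pos: [0.5196, 0.2486, 0.2343]
ee_rot: [3.14, -0.001, -1.449]
force: [0.3, -0.2, 0.4]
width: 0.0004
gripper_force: 0.0
```

View pics/end.png

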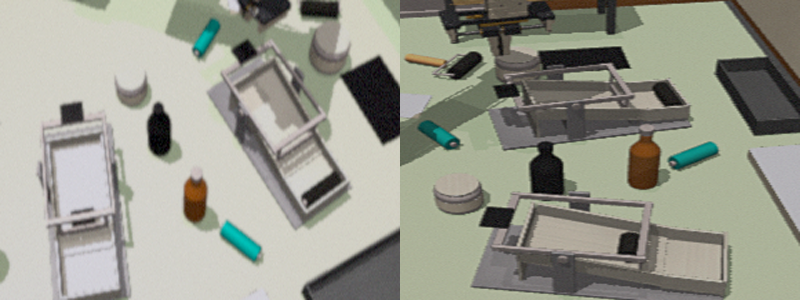

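The long roller is in the tray at left panel (322,190) and its gate is shut again. The short chute and everything else look unchanged, and the robot is clear.

```bash
python3 -c "
from station import arm
print(arm.job_done())"
```

```text
the job is handed in; nothing more can be done
None
```

The long roller was released into its catch tray, the paddle came back up and the gate shut; the short chute and everything else in view were left as they stood, and the job is handed in.

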